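# Load a stone core into the sample carousel, click it on and set the raking light

### The job

Take the plain round stone core out of the leaning rack and seat it upright, fully down, in the carousel cup at the pointed loading mark, and let go of it. Then turn the carousel exactly one click counter-clockwise (seen from above), so that the core stops at the round viewing pin. Finally turn the light panel so that its bright face looks straight at that core and lean its top 30 degrees forward, towards the core; leave everything else where it is.

Things in the scene. Friction and masses are not known exactly. Their poses are not given: they have to be found in the camera images.
- core_center (a point): Centre of the stone core to load: loose plain pale limestone cylinder, 40 mm diameter, 100 mm long, about 0.3 kg. The point's z axis is the cylinder's axis, pointing out of the rack sleeve. At the start it leans in one of the three rack sleeves (which one varies); the other two hold a square bar and a core with a thin neck. Seated in a carousel cup, upright, its centre is 100 mm above the table.
- rack: Fixed wooden rack, base plate 150 x 235 x 12 mm, origin at the centre of its underside. Three square wooden sleeves (inside 44 mm, walls 4 mm, 46 mm deep) stand at y = -80, 0 and +80 mm of the rack; they lean 30 degrees from vertical towards the rack's -x, which is roughly towards the carousel, so their contents slide out along that leaning axis. 54 mm of the core stands out of its sleeve; 40 mm free gap between neighbouring pieces.
- square_bar_center (a point): Centre of the square stone bar in the rack, 40 x 40 x 100 mm: leave it in its sleeve.
- necked_core_center (a point): Half-way up the necked stone core in the rack (40 mm diameter for 62 mm, then a neck of 22 mm diameter, 100 mm in all): leave it in its sleeve.
- carousel: Fixed round steel base of the carousel, 270 mm diameter, 15 mm thick, origin at the centre of its underside, on the carousel's upright axis (z up). On its rim stand, outside the turning disc, a pointed steel block 30 mm tall (loading mark, on the base's -x side) and a round steel pin 40 mm tall (viewing mark), 60 degrees further counter-clockwise seen from above.
- carousel_load (a point): Point on the inner floor of the cup that stands at the loading mark, on the cup's axis, 50 mm above the table; fixed to the base, does not turn. Cups are upright round aluminium cups, open at the top, inside 44 mm wide, walls 4 mm, rim 88 mm above the table, so 38 mm deep; six of them, evenly spaced, their axes 75 mm from the carousel axis.
- carousel_view (a point): Same kind of point at the viewing pin, one click (60 degrees) counter-clockwise from the loading place.
- carousel_knob (a point): Centre of the black bar knob on top of the carousel's hub, on the carousel axis, 149 mm above the table: bar 64 mm long (along the point's x), 14 mm thick (along y), 28 mm high. Turns with the cups. Under it a 12 mm steel neck, below 96 mm height a round hub of 44 mm diameter.
- carousel_turn (a joint): Turn of the carousel, rad, 0 at the start, growing counter-clockwise seen from above. Spring detent every 1.047 rad (60 degrees): it pulls into the nearest click; turning it takes up to about 0.3 N m, and past half-way it pulls on to the next click by itself.
- cored_a_center (a point): Centre of a round core (40 x 100 mm, greyer stone) already standing loose in a carousel cup: it stays in its cup, riding round with it. Not next to the loading place.
- cored_b_center (a point): The second core already in the carousel; as cored_a.
- light_axis (a point): Point on the upright swivel axis of the light panel's stand, at the height of its tilt hinge, 78 mm above the table. Turns with the swivel but not with the tilt: its x axis points horizontally where the bright face looks, z up; the tilt hinge lies along its y. The stand's round base is fixed, 124 mm diameter.
- light_edge (a point): Centre of the panel's free upper edge, 142 mm from the tilt hinge. Its z axis points along the panel, away from the hinge; x is square to the bright face. The panel is a flat aluminium plate with a white front, 174 mm wide, 12 mm thick, the back plain in its upper 80 mm.
- light_swivel (a joint): Swivel of the panel about the upright axis, rad, growing counter-clockwise seen from above; stiff (0.12 N m), stays where left.
- light_tilt (a joint): Lean of the panel, rad: 0 upright, growing as its top leans forward, the way its bright face looks (30 degrees = 0.52); stiff (0.3 N m), stays where left.
- mallet: Bystander: round wooden mallet standing on its head, 92 mm wide, 217 mm tall, beyond the light panel. Origin under its centre.
- chisel_a: Bystander: steel chisel, 200 mm long, lying to the left of the rack. Origin on the table under its middle.
- chisel_b: Bystander: second steel chisel, 200 mm, lying between the robot and the carousel, towards the light.
- brush: Bystander: hand brush lying beyond the carousel and rack.
- offcut: Bystander: stone offcut 90 x 60 x 45 mm, to the robot's left. Origin under its centre.
- jar: Bystander: closed jar, 70 mm wide, 90 mm tall, to the robot's right. Origin under its centre.
Things that resemble listed ones, but are neither listed nor needed, are in the scene too. What is shaped like the part that bears core_center but turquoise is not meant.

How it is judged:
On the way, in this order (a step that is already met when the one before it is completed fails the run):
1. the core stands seated in the cup at the loading mark, let go of, the carousel not yet turned (horizontal distance between core_center and carousel_load below 0.012 m and height (world z) of core_center below 0.108 m and angle between core_center's own z axis and vertical below 0.12 rad and contact force between the fingers and core below 0.3 N and value of joint carousel_turn between -0.15 and 0.15 rad), for 0.2 s.
2. the carousel is turned one click, the core at the viewing pin (horizontal distance between core_center and carousel_view below 0.012 m and value of joint carousel_turn between 0.93 and 1.17 rad and height (world z) of core_center below 0.108 m and angle between core_center's own z axis and vertical below 0.12 rad), for 0.2 s.
3. the light panel faces the core and leans 30 degrees forward (y of core_center in the frame of light_axis between -0.03 and 0.03 m and x of core_center in the frame of light_axis above 0.05 m and value of joint light_tilt between 0.4 and 0.65 rad), for 0.2 s.
At the end, for the whole second after the job is handed in: Core upright (7 degrees), fully down (centre below 108 mm), released, at rest, within 12 mm of the viewing place; carousel one click on (1.05 +- 0.12 rad), still; the panel's facing line passes within 30 mm of the core's centre and it leans 0.40 to 0.65 rad forward (all of step 2 and all of step 3 and contact force between the fingers and core below 0.3 N and linear speed of core below 0.02 m/s and velocity of joint carousel_turn between -0.05 and 0.05 rad/s); the robot touches nothing.
It fails at once if the carousel is turned past its one click or backwards (value of joint carousel_turn above 1.45 rad or value of joint carousel_turn below -0.4 rad).
It fails at once if a core already in the carousel is lifted or tipped out (height (world z) of any of cored_a_center, cored_b_center above 0.115 m or angle between any of cored_a_center, cored_b_center's own z axis and vertical above 0.3 rad).
It fails at once if another piece in the rack is pulled out or shifted by more than 20 mm (distance of any of square_bar_center, necked_core_center from where it was at the start of the episode above 0.02 m).
It fails at once if a thing lying about is shoved by more than 30 mm (distance of any of mallet, chisel_a, chisel_b, brush, offcut, jar from where it was at the start of the episode above 0.03 m).
It also fails if it takes over 62 s, if anything falls off the work surface, if the arm or the gripper's body presses on something with over 40 N, if the wrist force passes 120 N, or if a joint passes its speed limit or range.

### The arm

A 6-joint arm with a two-finger parallel gripper is mounted at the origin on the work surface. World frame = base frame: x ahead of the robot, y to its left, z up, the work surface at z = 0. Lengths are in m, angles in rad, forces in N, time in s.
With the tool pointing down it reaches from about 0.325 to 0.9 m from the base axis. Payload 6.1 kg.
Tool frame: the origin (TCP) lies on the centre line of the jaws, within the pads' length; the fingertips stand tips_ahead ahead of it and the grasp point (between the pads) lies 2 mm behind it (tips_ahead is the distance from the TCP to the fingertips, in m); z points along the fingers, y is the line along which they close (so a half turn about z gives the same grasp; the last joint's range is limited). The gripper opens to 85 mm and grips with 20 to 120 N. Pads are 22 mm wide; open, the fingers measure 114 mm over their backs; the gripper's body (76 mm by 85 mm) begins 54 mm behind the grasp point. The pads swing forward as they close: fully open they stand 13 mm farther back than shut.
Start: joints at [-1.318, 0.22, 1.526, -0, 1.395, -0.126], TCP at [0.231, -0.581, 0.248] pointing down, gripper open.
Joint ranges: [-2.98, 2.98], [-0.91, 2.08], [0.09, 2.57], [-1.24, 4.39], [0.2, 2.65], [-2.68, 2.68]. Speed limits (rad/s): [2.57, 2.57, 3.01, 3.14, 3.14, 3.14].

### API

Orientations are given as [roll, pitch, yaw] about the fixed x, y, z axes, in that order (R = Rz(yaw) Ry(pitch) Rx(roll)).
In Python, from bench import * gives the robot as it stands.
- The arm moves only by the tool step_arm, never from a script. Its argument "deltas" is a list of rows, each an object with "offset": the shift along the tool's x, y, z as a fraction of full scale, a list of three; "rotation": the turn, a rotation vector about the tool's x, y, z as a fraction of full scale, a list of three; "jaw": the closure, from -1 (fully open) to 1 (shut). In form: [{"offset": [tx, ty, tz], "rotation": [ax, ay, az], "jaw": jaw}, ...]. A call has 1 to 12 rows; each row is the pose to reach, as a shift and turn from the pose commanded when the call began, along the tool's axes at that moment, turning the shorter way round; what a row does not reach only later rows make up. Full scale, the value 1, is 1 m for a shift and 360 degrees for a turn. A row lasts 1/12 s, in which the tool goes at most 41.7 mm and 7.16 degrees, less where a joint would pass 70% of its speed; a pose out of reach is approached as far as the arm can. A call with a number of a shift or a turn outside -1 to 1 is refused whole. A call with a gripper value outside its range is refused whole. The fingers move at their own pace and stop on an object; "force" is the grip in N (left out, the last holds). Time passes only in rows, so rows that repeat a pose let the fingers close. It gives the time, the measured TCP pose, the force, the opening and the grip force at its end, in the units of the state.
- observe(): the state, without advancing time (a new reading comes with each control period).
- get_image(name): name is "scene" or "side" or "wrist"; returns a dict with "img" (420x560x3 uint8, red, green, blue), "mtx" (3x3 intrinsics, pixels), "rvec" (rotation vector, rad) and "tvec" (3), from world to camera coordinates, as OpenCV has them. Camera axes: x right, y down, z forward; pixel columns grow to the right and rows downward; lengths in m; the calibration is good to about 2 mm. A picture is of the moment at which its call begins. There is no depth.
- hand_in(): hands the job in; it is judged then, once.
The state is a dict: "t": time; "joint_pos": joint angles; "joint_velocities": joint speeds; "tau": joint torques, N m; "ee_pos": TCP position; "tcp_rot": TCP orientation; "wrist_force": force on the tool from outside, world axes, zero at the start; "moment": the same for the moment, N m; "gripper_width": finger opening in m; "grip_force": force on a finger pad.
Only numpy, scipy, OpenCV 4.12 (cv2) and the standard library are available. Lean on these libraries where they do the work, as an engineer would, in place of code of your own. Each camera call takes 0.05 s, during which the arm holds its last target. There are 200 camera calls.

## Working session

There is one attempt and no reset: what is moved stays moved. The work goes in short steps, Python scripts to look and compute and a tool call to move; the robot and the scene stay as the last step left them, time stands still between calls to the robot, and variables do not carry over. Pictures are saved under pics/ and viewed, at most 10 in all, crops included, and the job is handed in when it is done.

Besides the shell and the picture viewer there is one more tool, called after ">>>" as name(argument=value, ...) on one line, values as JSON. step_arm: Moves the arm, as the interface text tells. Its arguments: {"type":"object","properties":{"deltas":{"type":"array","items":{"type":"object","properties":{"offset":{"type":"array","items":{"type":"number","minimum":-1,"maximum":1}},"rotation":{"type":"array","items":{"type":"number","minimum":-1,"maximum":1}},"jaw":{"type":"number"}}}},"force":{"type":"number"}},"required":["deltas"]}

```bash
mkdir -p pics; ls; python3 - <<'E'
from bench import *
import cv2, json, numpy as np
s=observe(); print(s)
for n in ["scene","side","wrist"]:
    d=get_image(n); cv2.imwrite(f"pics/{n}0.png",d["img"][:,:,::-1]); np.savez(f"{n}0.npz",**d)
    R=cv2.Rodrigues(np.array(d["rvec"]))[0]; print(n,-R.T@np.array(d["tvec"]).ravel(),np.array(d["mtx"])[0,0])
E
```

```text
pics
{'t': 0.0, 'joint_pos': array([-1.31808923e+00,  2.21187456e-01,  1.52761173e+00, -1.03767464e-05,
        1.39467393e+00, -1.26114266e-01]), 'joint_velocities': array([ 3.63592559e-04,  5.60542065e-04, -7.60275345e-05,  1.13639747e-03,
       -3.18010264e-04,  6.18980401e-04]), 'tau': array([ 1.28017135e-03, -4.96894777e+01, -3.89390945e+01, -6.06998356e-05,
        1.11117118e-02,  2.77784255e-05]), 'ee_pos': array([ 0.23098458, -0.58014587,  0.24722282]), 'tcp_rot': array([-3.13972583e+00, -2.26394089e-04,  3.78822983e-01]), 'wrist_force': array([ 0.44690814,  0.34310019, -0.73597972]), 'moment': array([-0.02227448,  0.00924315, -0.04667126]), 'grip_force': 0.0, 'gripper_width': 0.08548308034329734}
scene [ 1.10470388 -0.4962597   0.84037087] 420.00348951322127
side [ 0.42103696 -0.88033596  0.65834572] 454.93467593844804
wrist [ 0.30481346 -0.55036999  0.3719201 ] 304.4804117634568
```

View pics/scene0.png

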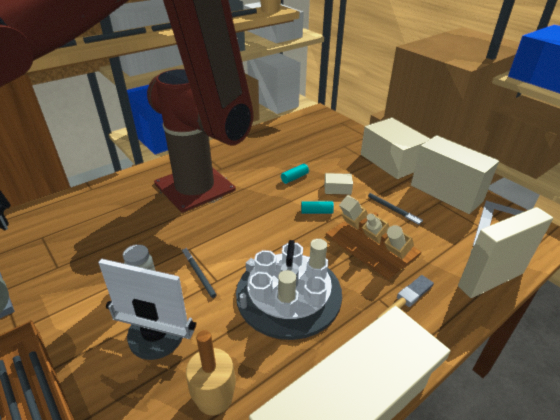

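View pics/side0.png

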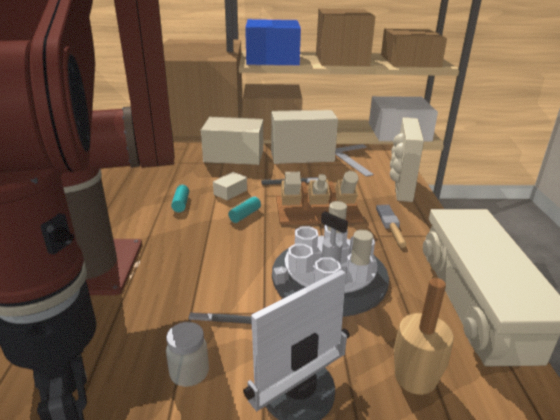

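The scene view shows three rack pieces, at about (352,210), (374,225) and (398,240); in side they are at (292,185), (320,185) and (348,185). The turquoise cylinders at (295,174) and (317,208) are decoys. The carousel is near (290,285) and the light panel near (147,300). I'll enlarge the rack in both views.

```bash
python3 - <<'E'
import cv2, numpy as np
a=cv2.imread("pics/scene0.png")[185:275,325:425]; b=cv2.imread("pics/side0.png")[160:250,265:365]
c=cv2.imread("pics/scene0.png")[230:335,225:350];d=cv2.imread("pics/side0.png")[195:310,265:395]
f=lambda x:cv2.resize(x,(400,300),interpolation=cv2.INTER_CUBIC)
cv2.imwrite("pics/crop1.png",np.vstack([np.hstack([f(a),f(b)]),np.hstack([f(c),f(d)])]))
E
```

```text
(no output)
```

View pics/crop1.png

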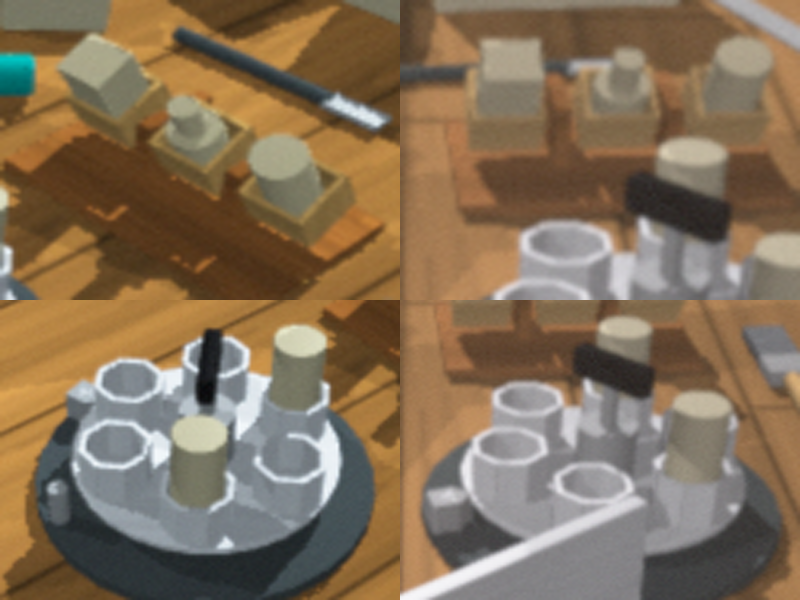

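The crops settle it:
- Square bar: scene (350,205).
- Necked core: scene (372,222).
- Plain round core: the sleeve at scene (396,236) / side (351,183). It has a smooth full-width cylinder and matches the description.

The loading block is at scene (250,265) and the pin at (243,300). Next I'll triangulate.

```bash
cat > h.py <<'E'
import cv2, numpy as np
from scipy.spatial.transform import Rotation as Ro
def ld(n): return dict(np.load(n+".npz"))
def ray(d,p):
    R=cv2.Rodrigues(np.array(d["rvec"],float))[0]; K=np.array(d["mtx"],float)
    return -R.T@np.array(d["tvec"],float).ravel(), R.T@np.linalg.inv(K)@np.array([p[0],p[1],1.])
def onz(d,p,z):
    o,v=ray(d,p); return o+v*(z-o[2])/v[2]
def tri(a,p,b,q):
    o1,v1=ray(a,p); o2,v2=ray(b,q)
    A=np.stack([v1,-v2],1); s=np.linalg.lstsq(A,o2-o1,rcond=None)[0]
    x,y=o1+v1*s[0],o2+v2*s[1]; return (x+y)/2, np.linalg.norm(x-y)
def proj(d,P): return cv2.projectPoints(np.atleast_2d(P).astype(float),np.array(d["rvec"],float),np.array(d["tvec"],float),np.array(d["mtx"],float),None)[0].reshape(-1,2)
E
python3 - <<'E'
from h import *
np.set_printoptions(precision=4,suppress=True)
s=ld("scene0"); w=ld("side0")
f=lambda x,y:(325+x/4,185+y/3.3333); g=lambda x,y:(265+(x-400)/4,160+y/3.3333)
c=lambda x,y:(225+x/3.2,230+(y-300)/2.857); e=lambda x,y:(265+(x-400)/3.077,195+(y-300)/2.609)
print("coretop",tri(s,f(281,158),w,g(745,57)))
print("necktop",tri(s,f(184,106),w,g(629,56)))
print("rack corner +x-y..",onz(s,f(262,297),.012),onz(s,f(385,222),.012),onz(s,f(8,160),.012),"side", onz(w,g(465,215),.012))
for n,p,z in [("cup1",(128,380),.088),("cup2",(113,445),.088),("cup3",(216,357),.088),("cup4",(290,460),.088),("A",(300,344),.15),("B",(199,432),.15),("block",(78,392),.045),("pin",(56,485),.055),("knob",(211,333),.163)]: print(n,onz(s,c(*p),z))
for n,p,z in [("cup1",(528,402),.088),("cup2",(510,446),.088),("cup4?",(593,485),.088),("A",(627,330),.15),("B",(700,406),.15),("block",(445,492),.045),("knob",(613,358),.163)]: print("side",n,onz(w,e(*p),z))
a=cv2.resize(s["img"][255:360,95:205],(400,382),interpolation=cv2.INTER_CUBIC); b=cv2.resize(w["img"][270:420,235:365],(400,462),interpolation=cv2.INTER_CUBIC)
a=np.vstack([a,np.zeros((80,400,3),np.uint8)])
cv2.imwrite("pics/crop2.png",np.hstack([a,b])[:,:,::-1])
E
```

```text
coretop (array([0.6522, 0.2435, 0.1178]), np.float64(0.0024278410946176796))
necktop (array([0.5715, 0.2384, 0.1205]), np.float64(0.0017606511375697312))
rack corner +x-y.. [0.6871 0.2119 0.012 ] [0.6839 0.3484 0.012 ] [0.4621 0.1893 0.012 ] side [0.4597 0.1647 0.012 ]
cup1 [ 0.4952 -0.0617  0.088 ]
cup2 [ 0.5494 -0.1152  0.088 ]
cup3 [0.5149 0.0113 0.088 ]
cup4 [ 0.642  -0.0223  0.088 ]
A [0.5898 0.029  0.15  ]
B [ 0.6205 -0.0922  0.15  ]
block [ 0.4479 -0.0784  0.045 ]
pin [ 0.5349 -0.158   0.055 ]
knob [ 0.5494 -0.0242  0.163 ]
side cup1 [ 0.5125 -0.0003  0.088 ]
side cup2 [ 0.4947 -0.0676  0.088 ]
side cup4? [ 0.5474 -0.1217  0.088 ]
side A [0.585  0.0197 0.15  ]
side B [ 0.6173 -0.1019  0.15  ]
side block [ 0.4492 -0.0736  0.045 ]
side knob [ 0.5646 -0.05    0.163 ]
```

View pics/crop2.png

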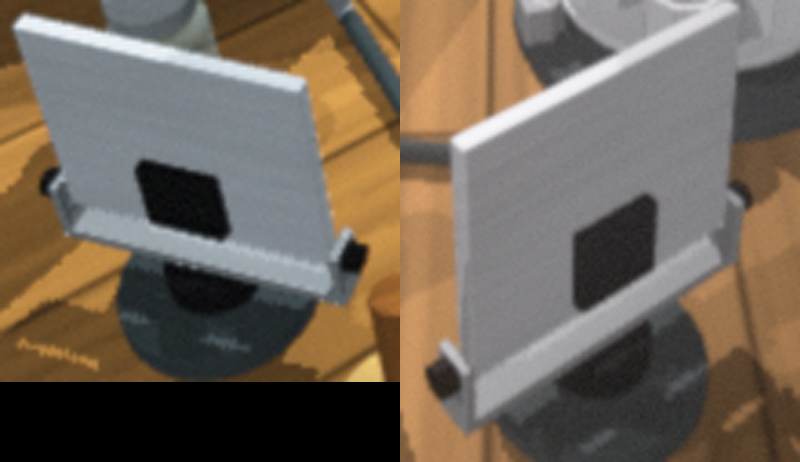

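```bash
python3 - <<'E'
from h import *
import bench
print([n for n in dir(bench) if n[0]!='_'])
np.set_printoptions(precision=4,suppress=True)
s=ld("scene0"); w=ld("side0")
f=lambda x,y:(95+x/3.636,255+y/3.638); g=lambda x,y:(235+(x-400)/3.077,270+y/3.08)
T={}
for n,p,q in [("TL",(20,22),(457,143)),("TR",(300,85),(733,12)),("hL",(52,183),(440,380)),("hR",(350,252),(738,195))]:
    T[n],r=tri(s,f(*p),w,g(*q)); print(n,T[n],r)
print("top len",np.linalg.norm(T["TR"]-T["TL"]),"mid top",(T["TL"]+T["TR"])/2,"mid hinge",(T["hL"]+T["hR"])/2)
print("base",onz(s,f(217,315),.01),onz(w,g(603,390),.01))
c=lambda x,y:(225+x/3.2,230+(y-300)/2.857); e=lambda x,y:(265+(x-400)/3.077,195+(y-300)/2.609)
print("knob ends",onz(s,c(213,332),.163),onz(s,c(207,375),.163),onz(w,e(580,350),.163),onz(w,e(650,368),.163))
E
```

```text
['IKError', 'get_image', 'hand_in', 'observe', 'tips_ahead']
TL [ 0.4025 -0.4067  0.2167] 0.0009618140584011013
TR [ 0.5407 -0.3066  0.2142] 0.005661641062028385
hL [ 0.3925 -0.4204  0.0755] 0.001552036433528373
hR [ 0.5557 -0.3031  0.081 ] 0.003942911548816181
top len 0.1706893986990353 mid top [ 0.4716 -0.3567  0.2154] mid hinge [ 0.4741 -0.3617  0.0782]
base [ 0.4935 -0.3709  0.01  ] [ 0.4782 -0.3775  0.01  ]
knob ends [ 0.5494 -0.0223  0.163 ] [ 0.5857 -0.0573  0.163 ] [ 0.543  -0.0371  0.163 ] [ 0.5881 -0.0657  0.163 ]
```

```bash
cat >> h.py <<'E'
def T(R,p): M=np.eye(4); M[:3,:3]=R; M[:3,3]=p; return M
def cur(s): return T(Ro.from_euler("xyz",s["tcp_rot"]).as_matrix(), s["ee_pos"])
def rel(M0,M):
    D=np.linalg.inv(M0)@M
    print("off",np.round(D[:3,3],4),"rot",np.round(Ro.from_matrix(D[:3,:3]).as_rotvec()/(2*np.pi),4))
def frame(z,y):
    z=np.array(z,float); z/=np.linalg.norm(z); y=np.array(y,float); y-=z*(y@z); y/=np.linalg.norm(y)
    return np.stack([np.cross(y,z),y,z],1)
top=np.array([.6522,.2435,.1178]); u=np.array([.063,-.998,0]); ax=.5*u+np.array([0,0,.866])
E
python3 - <<'E'
from h import *
from bench import *
print("tips",tips_ahead() if callable(tips_ahead) else tips_ahead)
s=observe(); M0=cur(s); R=frame(-ax,.866*u-[0,0,.5])
rel(M0,T(M0[:3,:3],[.35,-.3,.42]))
rel(M0,T(R,top+ax*.12))
E
```

```text
tips 0.017
off [ 0.2142 -0.2167 -0.1722] rot [-0.  0.  0.]
off [ 0.6773 -0.5525  0.0267] rot [0.0824 0.0132 0.0491]
```

>>> step_arm(deltas=[{"offset": [0.21, -0.21, -0.17], "rotation": [0, 0, 0], "jaw": -1}, {"offset": [0.21, -0.21, -0.17], "rotation": [0, 0, 0], "jaw": -1}, {"offset": [0.21, -0.21, -0.17], "rotation": [0, 0, 0], "jaw": -1}, {"offset": [0.21, -0.21, -0.17], "rotation": [0, 0, 0], "jaw": -1}, {"offset": [0.21, -0.21, -0.17], "rotation": [0, 0, 0], "jaw": -1}, {"offset": [0.21, -0.21, -0.17], "rotation": [0, 0, 0], "jaw": -1}, {"offset": [0.21, -0.21, -0.17], "rotation": [0, 0, 0], "jaw": -1}, {"offset": [0.21, -0.21, -0.17], "rotation": [0, 0, 0], "jaw": -1}, {"offset": [0.5, -0.42, -0.12], "rotation": [0.04, 0.006, 0.025], "jaw": -1}, {"offset": [0.5, -0.42, -0.12], "rotation": [0.04, 0.006, 0.025], "jaw": -1}, {"offset": [0.5, -0.42, -0.12], "rotation": [0.04, 0.006, 0.025], "jaw": -1}, {"offset": [0.5, -0.42, -0.12], "rotation": [0.04, 0.006, 0.025], "jaw": -1}])

```text
t: 1.15
ee_pos: [0.4343, -0.1743, 0.392]
tcp_rot: [-2.884, -0.016, 0.215]
wrist_force: [2.3, -1.4, 0.0]
gripper_width: 0.0856
grip_force: 0.0
```

```bash
python3 - <<'E'
from h import *
from bench import *
s=observe(); M0=cur(s); R=frame(-ax,.866*u-[0,0,.5]); print(s["t"],s["ee_pos"],s["joint_pos"])
rel(M0,T(R,top+ax*.12+[0,0,.08])); rel(M0,T(R,top+ax*.12))
E
```

```text
1.15 [ 0.43428322 -0.17426579  0.39196793] [-0.67050868 -0.10185923  1.61754801  0.17883101  1.81343946  0.71007515]
off [ 0.2915 -0.2683  0.1686] rot [0.0421 0.0069 0.0234]
off [ 0.2902 -0.248   0.246 ] rot [0.0421 0.0069 0.0234]
```

>>> step_arm(deltas=[{"offset": [0.29, -0.268, 0.168], "rotation": [0.042, 0.007, 0.023], "jaw": -1}, {"offset": [0.29, -0.268, 0.168], "rotation": [0.042, 0.007, 0.023], "jaw": -1}, {"offset": [0.29, -0.268, 0.168], "rotation": [0.042, 0.007, 0.023], "jaw": -1}, {"offset": [0.29, -0.268, 0.168], "rotation": [0.042, 0.007, 0.023], "jaw": -1}, {"offset": [0.29, -0.268, 0.168], "rotation": [0.042, 0.007, 0.023], "jaw": -1}, {"offset": [0.29, -0.268, 0.168], "rotation": [0.042, 0.007, 0.023], "jaw": -1}, {"offset": [0.29, -0.268, 0.168], "rotation": [0.042, 0.007, 0.023], "jaw": -1}, {"offset": [0.29, -0.248, 0.246], "rotation": [0.042, 0.007, 0.023], "jaw": -1}, {"offset": [0.29, -0.248, 0.246], "rotation": [0.042, 0.007, 0.023], "jaw": -1}, {"offset": [0.29, -0.248, 0.246], "rotation": [0.042, 0.007, 0.023], "jaw": -1}, {"offset": [0.29, -0.248, 0.246], "rotation": [0.042, 0.007, 0.023], "jaw": -1}, {"offset": [0.29, -0.248, 0.246], "rotation": [0.042, 0.007, 0.023], "jaw": -1}])

```text
t: 2.15
ee_pos: [0.6524, 0.1873, 0.2157]
tcp_rot: [-2.621, 0.004, 0.072]
wrist_force: [-1.3, 1.0, -1.0]
gripper_width: 0.0856
grip_force: 0.0
```

```bash
python3 - <<'E'
from h import *
from bench import *
s=observe(); print(s["t"],s["ee_pos"],s["joint_pos"],"want",top+ax*.12)
d=get_image("wrist"); np.savez("wrist1.npz",**d); cv2.imwrite("pics/wrist1.png",d["img"][:,:,::-1])
print("pred top",proj(d,top),"pred centre line",proj(d,top-ax*.054))
E
```

```text
2.15 [0.65239799 0.18729619 0.21566601] [-0.0731549   0.372869    1.48216328  0.52267139  1.39944907  1.30616839] want [0.65598 0.18362 0.22172]
pred top [[280.43461251 204.35191989]] pred centre line [[280.26723336 187.36389088]]
```

View pics/wrist1.png

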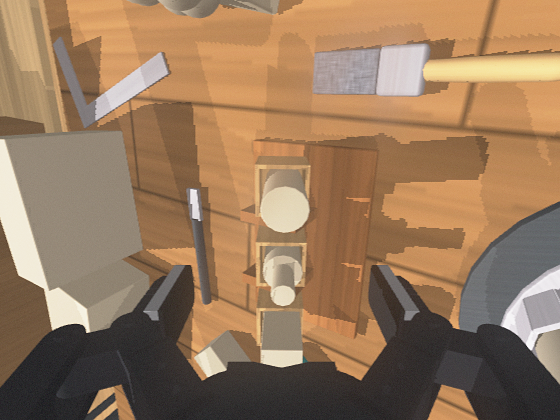

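The wrist view shows the plain round core's top at about (285,206). The necked core is at (282,280), and the fingers straddle the core on the left and right. I'll refine the top centre by mask.

```bash
python3 - <<'E'
from h import *
from bench import *
np.set_printoptions(precision=4,suppress=True)
d=ld("wrist1"); im=d["img"]; print(im[206,286],im[180,283],im[195,265])
h=cv2.cvtColor(im,cv2.COLOR_RGB2HSV); 
ref=im[206,286].astype(int); m=(np.abs(im.astype(int)-ref).max(2)<22).astype(np.uint8); m[:165]=0;m[240:]=0;m[:,:250]=0;m[:,320:]=0
m=cv2.morphologyEx(m,cv2.MORPH_OPEN,np.ones((3,3),np.uint8))
c=max(cv2.findContours(m,0,2)[0],key=cv2.contourArea); e=cv2.fitEllipse(c); print(cv2.contourArea(c),e)
s=ld("scene0"); print(tri(d,e[0],s,(395.3,232.4)))
st=observe(); print(st["t"],st["ee_pos"],st["tcp_rot"])
E
```

```text
[229 215 184] [163 141 115] [220 198 167]
1652.5 ((283.92633056640625, 209.0977325439453), (44.31298065185547, 47.89986038208008), 92.34909057617188)
(array([0.6545, 0.2359, 0.1265]), np.float64(0.003941231275129412))
2.2 [0.6522 0.1864 0.2167] [-2.621   0.0042  0.0722]
```

>>> step_arm(deltas=[{"offset": [0, 0, 0], "rotation": [0, 0, 0], "jaw": -1}, {"offset": [0, 0, 0], "rotation": [0, 0, 0], "jaw": -1}, {"offset": [0, 0, 0], "rotation": [0, 0, 0], "jaw": -1}])

```text
t: 2.45
ee_pos: [0.655, 0.1817, 0.2244]
tcp_rot: [-2.623, -0.007, 0.067]
wrist_force: [0.2, -0.5, -0.1]
gripper_width: 0.0854
grip_force: 0.0
```

```bash
python3 - <<'E'
from h import *
from bench import *
np.set_printoptions(precision=4,suppress=True)
d=ld("wrist1"); s=observe(); M0=cur(s); R=frame(-ax,.866*u-[0,0,.5])
for z in (.118,.122,.126):
    P=onz(d,(283.9,208.5),z); print(z,P); rel(M0,T(R,P-ax*.024))
E
```

```text
0.118 [0.6495 0.2399 0.118 ]
off [-0.0024  0.0019  0.1454] rot [ 0.0008 -0.0006  0.0011]
0.122 [0.6512 0.2378 0.122 ]
off [-0.0009  0.0018  0.1408] rot [ 0.0008 -0.0006  0.0011]
0.126 [0.6529 0.2357 0.126 ]
off [0.0007 0.0018 0.1363] rot [ 0.0008 -0.0006  0.0011]
```

>>> step_arm(deltas=[{"offset": [-0.001, 0.002, 0.035], "rotation": [0.001, -0.001, 0.001], "jaw": -1}, {"offset": [-0.001, 0.002, 0.07], "rotation": [0.001, -0.001, 0.001], "jaw": -1}, {"offset": [-0.001, 0.002, 0.095], "rotation": [0.001, -0.001, 0.001], "jaw": -1}, {"offset": [-0.001, 0.002, 0.115], "rotation": [0.001, -0.001, 0.001], "jaw": -1}, {"offset": [-0.001, 0.002, 0.13], "rotation": [0.001, -0.001, 0.001], "jaw": -1}, {"offset": [-0.001, 0.002, 0.138], "rotation": [0.001, -0.001, 0.001], "jaw": -1}, {"offset": [-0.001, 0.002, 0.138], "rotation": [0.001, -0.001, 0.001], "jaw": -1}, {"offset": [-0.001, 0.002, 0.138], "rotation": [0.001, -0.001, 0.001], "jaw": -1}])

```text
t: 3.12
ee_pos: [0.65, 0.2491, 0.1028]
tcp_rot: [-2.616, 0.003, 0.066]
wrist_force: [-0.0, 0.2, 0.4]
gripper_width: 0.0855
grip_force: 0.0
```

```bash
python3 - <<'E'
from h import *
from bench import *
d=get_image("side"); e=get_image("scene"); c=get_image("wrist"); np.savez("wrist2.npz",**c)
f=lambda x:cv2.resize(x,(400,300),interpolation=cv2.INTER_CUBIC)
cv2.imwrite("pics/close1.png",np.vstack([np.hstack([f(e["img"][150:270,330:490]),f(d["img"][100:220,280:440])]),np.hstack([f(c["img"]),f(e["img"])])])[:,:,::-1])
s=observe(); print(s["ee_pos"],s["tcp_rot"],s["joint_pos"])
E
```

```text
[0.65055622 0.24897558 0.10352861] [-2.61612490e+00  1.67000344e-03  6.54576155e-02] [0.01779471 0.50189667 1.53782164 0.56909284 1.19356497 1.28430976]
```

View pics/close1.png

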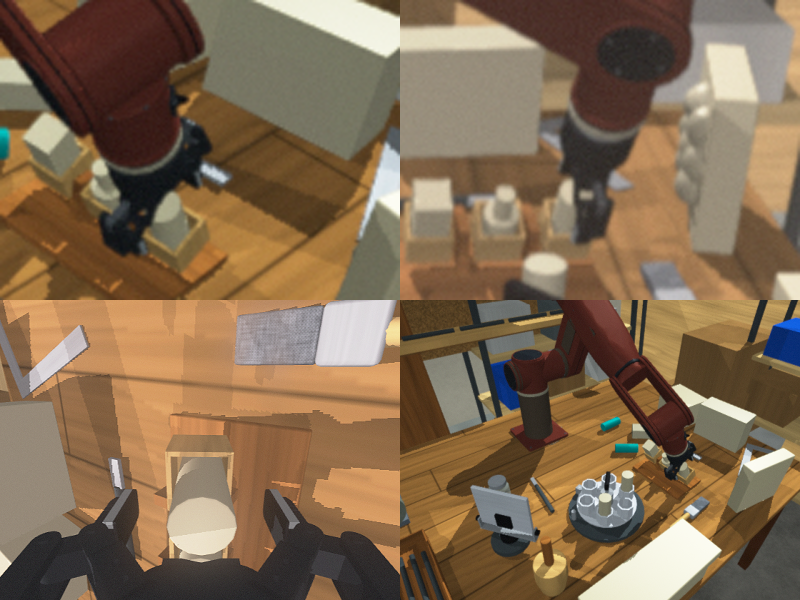

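The core's top is centred between the pads: wrist crop column 202, against 201 for the pads' midpoint. Closing.

>>> step_arm(deltas=[{"offset": [0, 0, 0], "rotation": [0, 0, 0], "jaw": 1}, {"offset": [0, 0, 0], "rotation": [0, 0, 0], "jaw": 1}, {"offset": [0, 0, 0], "rotation": [0, 0, 0], "jaw": 1}, {"offset": [0, 0, 0], "rotation": [0, 0, 0], "jaw": 1}, {"offset": [0, 0, 0], "rotation": [0, 0, 0], "jaw": 1}, {"offset": [0, 0, 0], "rotation": [0, 0, 0], "jaw": 1}, {"offset": [0, 0, 0], "rotation": [0, 0, 0], "jaw": 1}, {"offset": [0, 0, 0], "rotation": [0, 0, 0], "jaw": 1}], force=50)

```text
t: 3.93
ee_pos: [0.6495, 0.2494, 0.102]
tcp_rot: [-2.616, 0.004, 0.066]
wrist_force: [-1.6, -3.0, 2.8]
gripper_width: 0.0394
grip_force: 50.3
```

```bash
python3 - <<'E'
from h import *
from bench import *
s=observe(); print(s); M0=cur(s)
rel(M0,T(M0[:3,:3],M0[:3,3]+ax*.08))
E
```

```text
{'t': 3.9333, 'joint_pos': array([0.01855566, 0.50341075, 1.53887589, 0.56895082, 1.19326845,
       1.2842827 ]), 'joint_velocities': array([-5.96648915e-04,  8.05990621e-05,  8.01516914e-04,  3.77350472e-05,
        2.28217412e-05, -1.08244763e-03]), 'tau': array([ 1.94050558e+00, -5.53050721e+01, -3.25363183e+01,  2.65104443e+00,
        6.72609005e-01, -1.46382725e-03]), 'ee_pos': array([0.6495333 , 0.24940117, 0.1020231 ]), 'tcp_rot': array([-2.6162132 ,  0.0039818 ,  0.06616365]), 'wrist_force': array([-1.64876426, -3.04176789,  2.77879987]), 'moment': array([-0.35925603,  0.06422484,  0.00963555]), 'grip_force': 50.27500569820404, 'gripper_width': 0.039351538033774884}
off [-0.0004 -0.0001 -0.08  ] rot [-0.  0.  0.]
```

>>> step_arm(deltas=[{"offset": [0, 0, -0.01], "rotation": [0, 0, 0], "jaw": 1}, {"offset": [0, 0, -0.025], "rotation": [0, 0, 0], "jaw": 1}, {"offset": [0, 0, -0.045], "rotation": [0, 0, 0], "jaw": 1}, {"offset": [0, 0, -0.065], "rotation": [0, 0, 0], "jaw": 1}, {"offset": [0, 0, -0.085], "rotation": [0, 0, 0], "jaw": 1}, {"offset": [0, 0, -0.11], "rotation": [0, 0, 0], "jaw": 1}, {"offset": [0, 0, -0.14], "rotation": [0, 0, 0], "jaw": 1}, {"offset": [0, 0, -0.17], "rotation": [0, 0, 0], "jaw": 1}, {"offset": [0, 0, -0.17], "rotation": [0, 0, 0], "jaw": 1}, {"offset": [0, 0, -0.17], "rotation": [0, 0, 0], "jaw": 1}, {"offset": [0, 0, -0.17], "rotation": [0, 0, 0], "jaw": 1}])

```text
t: 4.85
ee_pos: [0.6548, 0.1643, 0.2477]
tcp_rot: [-2.616, 0.006, 0.066]
wrist_force: [-0.2, 0.5, -3.3]
gripper_width: 0.0387
grip_force: 51.4
```

```bash
cat >> h.py <<'E'
car=np.array([.567,-.045]); load=np.array([.4947,-.0649]); view=np.array([.548,-.1176])
def down(yaw): # tool pointing down; yaw = direction of tool y (closing), deg
    a=np.radians(yaw); return frame([0,0,-1],[np.cos(a),np.sin(a),0])
E
python3 - <<'E'
from h import *
from bench import *
s=observe(); print(s["ee_pos"],s["tcp_rot"],s["wrist_force"],s["grip_force"]); M0=cur(s)
# closing tangential at load: direction 195.4-270=-74.6
R=down(-74.6)
rel(M0,T(R,[.56,.02,.30])); rel(M0,T(R,[*load,.28]))
E
```

```text
[0.65483353 0.16432729 0.24771315] [-2.61636812  0.0063108   0.06611161] [-0.16676286  0.5274596  -3.3423699 ] 51.449317932128906
off [-0.1045  0.0933 -0.1137] rot [-0.0834 -0.0075 -0.0318]
off [-0.1751  0.1731 -0.1364] rot [-0.0834 -0.0075 -0.0318]
```

>>> step_arm(deltas=[{"offset": [-0.105, 0.093, -0.114], "rotation": [-0.083, -0.008, -0.032], "jaw": 1}, {"offset": [-0.105, 0.093, -0.114], "rotation": [-0.083, -0.008, -0.032], "jaw": 1}, {"offset": [-0.105, 0.093, -0.114], "rotation": [-0.083, -0.008, -0.032], "jaw": 1}, {"offset": [-0.105, 0.093, -0.114], "rotation": [-0.083, -0.008, -0.032], "jaw": 1}, {"offset": [-0.175, 0.173, -0.136], "rotation": [-0.083, -0.008, -0.032], "jaw": 1}, {"offset": [-0.175, 0.173, -0.136], "rotation": [-0.083, -0.008, -0.032], "jaw": 1}, {"offset": [-0.175, 0.173, -0.136], "rotation": [-0.083, -0.008, -0.032], "jaw": 1}, {"offset": [-0.175, 0.173, -0.136], "rotation": [-0.083, -0.008, -0.032], "jaw": 1}, {"offset": [-0.175, 0.173, -0.136], "rotation": [-0.083, -0.008, -0.032], "jaw": 1}, {"offset": [-0.175, 0.173, -0.136], "rotation": [-0.083, -0.008, -0.032], "jaw": 1}, {"offset": [-0.175, 0.173, -0.136], "rotation": [-0.083, -0.008, -0.032], "jaw": 1}])

```text
t: 5.77
ee_pos: [0.4956, -0.0634, 0.2795]
tcp_rot: [-3.137, 0.002, 0.272]
wrist_force: [0.1, 0.4, -2.6]
gripper_width: 0.0391
grip_force: 51.8
```

```bash
python3 - <<'E'
from h import *
from bench import *
np.set_printoptions(precision=4,suppress=True)
s=observe(); print(s["ee_pos"],s["tcp_rot"],s["joint_pos"]); M0=cur(s); P=M0[:3,3]; Z=M0[:3,2]
d=get_image("side"); e=get_image("scene"); c=get_image("wrist")
for n,x in zip(("side3","scene3","wrist3"),(d,e,c)): np.savez(n+".npz",**x)
L=np.array([*load,.088]); 
f=lambda x:cv2.resize(x,(400,300),interpolation=cv2.INTER_CUBIC)
for n,x in (("scene",e),("side",d),("wrist",c)): print(n,"rim",proj(x,L),"core top/bot pred",proj(x,np.array([P-Z*.025,P+Z*.075])).ravel())
q=proj(e,L)[0].astype(int); p=proj(d,L)[0].astype(int); cv=lambda x,o:x["img"][o[1]-80:o[1]+40,o[0]-80:o[0]+80]
print(q,p)
cv2.imwrite("pics/over.png",np.vstack([np.hstack([f(cv(e,q)),f(cv(d,p))]),np.hstack([f(c["img"]),f(e["img"])])])[:,:,::-1])
E
```

```text
[ 0.4956 -0.0634  0.2795] [-3.1375  0.0016  0.2723] [-0.2868 -0.1012  1.8042  0.0026  1.4421  1.0113]
scene rim [[263.8432 258.4357]] core top/bot pred [263.0299 188.0681 263.8335 222.8699]
side rim [[300.6694 250.2382]] core top/bot pred [305.3337 158.4176 303.108  203.1502]
wrist rim [[282.6539 186.8969]] core top/bot pred [281.7934 320.7383 281.0867 226.4565]
[263 258] [300 250]
```

View pics/over.png

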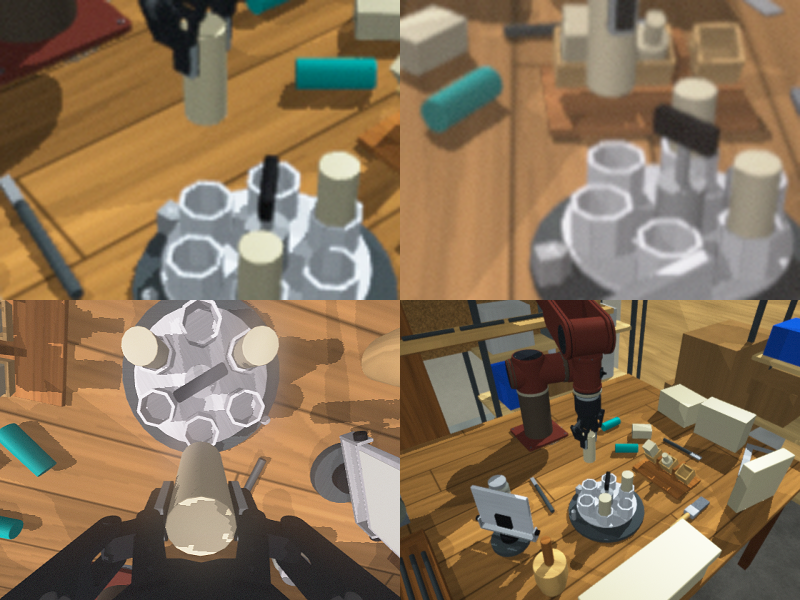

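The core hangs upright over the empty loading cup (scene crop (205,200)). In the wrist crop the knob bar runs from (178,396) to (226,368). Measuring the carousel from this wrist view.

```bash
python3 - <<'E'
from h import *
np.set_printoptions(precision=4,suppress=True)
c=ld("wrist3"); e=ld("scene3"); d=ld("side3"); g=lambda x,y:(x*1.4+.2,(y-300)*1.4+.2)
for n,p,z in [("A?",(147,345),.15),("B?",(260,346),.15),("cup",(157,411),.088),("cup",(245,407),.088),("opp",(202,326),.088),("knob1",(178,396),.163),("knob2",(226,368),.163)]: print(n,onz(c,g(*p),z))
print("loadcup scene",onz(e,(263-80+205/2.5,258-80+200/2.5),.088),"side",onz(d,(300-80+(601-400)/2.5,250-80+202/2.5),.088))
print("view scene",onz(e,(183+196/2.5,178+255/2.5),.088),"side",onz(d,(220+(669-400)/2.5,170+239/2.5),.088))
print("core axis bottom scene px",(183+205/2.5),"side",220+(611-400)/2.5)
E
```

```text
A? [0.5876 0.0221 0.15  ]
B? [ 0.6191 -0.0941  0.15  ]
cup [0.5093 0.0067 0.088 ]
cup [ 0.5492 -0.1143  0.088 ]
opp [ 0.6324 -0.0264  0.088 ]
knob1 [ 0.5464 -0.0233  0.163 ]
knob2 [ 0.5875 -0.0647  0.163 ]
loadcup scene [ 0.4952 -0.0617  0.088 ] side [ 0.494 -0.067  0.088]
view scene [ 0.549  -0.1118  0.088 ] side [ 0.5473 -0.1206  0.088 ]
core axis bottom scene px 265.0 side 304.4
```

>>> step_arm(deltas=[{"offset": [-0.001, 0.001, 0.03], "rotation": [0, 0, 0], "jaw": 1}, {"offset": [-0.001, 0.001, 0.06], "rotation": [0, 0, 0], "jaw": 1}, {"offset": [-0.001, 0.001, 0.09], "rotation": [0, 0, 0], "jaw": 1}, {"offset": [-0.001, 0.001, 0.106], "rotation": [0, 0, 0], "jaw": 1}, {"offset": [-0.001, 0.001, 0.106], "rotation": [0, 0, 0], "jaw": 1}, {"offset": [-0.001, 0.001, 0.106], "rotation": [0, 0, 0], "jaw": 1}, {"offset": [-0.001, 0.001, 0.106], "rotation": [0, 0, 0], "jaw": 1}])

```text
t: 6.5
ee_pos: [0.4958, -0.0654, 0.1759]
tcp_rot: [-3.14, -0.001, 0.272]
wrist_force: [0.7, -0.4, -3.3]
gripper_width: 0.0393
grip_force: 51.8
```

```bash
python3 - <<'E'
from h import *
from bench import *
np.set_printoptions(precision=4,suppress=True)
s=observe(); print(s["ee_pos"],s["tcp_rot"],s["wrist_force"])
d=get_image("side"); e=get_image("scene")
f=lambda x:cv2.resize(x,(400,400),interpolation=cv2.INTER_CUBIC)
cv2.imwrite("pics/over2.png",np.hstack([f(e["img"][210:290,225:305]),f(d["img"][195:275,260:340])])[:,:,::-1])
E
```

```text
[ 0.4958 -0.0654  0.1759] [-3.1399 -0.0011  0.2718] [ 0.7288 -0.4159 -3.3202]
```

View pics/over2.png

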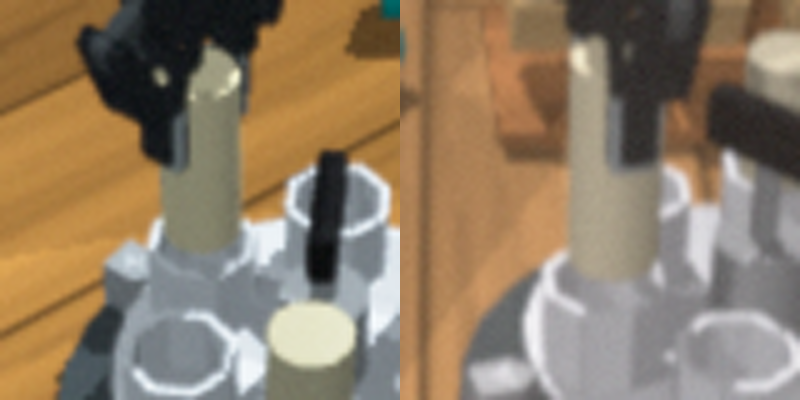

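Scene shows the core centred on the cup rim (201 vs 200). Side shows the core about 12 crop px right of the rim centre (614 vs 602). I'll measure that numerically by mask.

```bash
python3 - <<'E'
from h import *
from bench import *
np.set_printoptions(precision=4,suppress=True)
d=get_image("side"); e=get_image("scene"); s=observe(); P=s["ee_pos"]
# core columns by row
def cols(im,r,c0,c1):
    h=im[r,c0:c1].astype(int); m=(h[:,0]-h[:,2]>8)&(h[:,0]-h[:,2]<70)&(h.max(1)>70)&(h[:,0]-h[:,1]<18); i=np.where(m)[0]; return (i.min()+c0,i.max()+c0,len(i)) if len(i) else None
for r in (244,248,252,255): print("scene",r,cols(e["img"],r,250,280))
for r in (232,238,243,247): print("side",r,cols(d["img"],r,288,318))
for z in (.10,.13):
  for n,x in (("scene",e),("side",d)): print(n,z,"tcp axis px",proj(x,[P[0],P[1],z]),"dx10mm",(proj(x,[P[0]+.01,P[1],z])-proj(x,[P[0],P[1],z])),"dy10",(proj(x,[P[0],P[1]+.01,z])-proj(x,[P[0],P[1],z])))
for n,x in (("scene","scene3"),("side","side3")): print(n,"load rim pred",proj(ld(x),[*load,.088]))
# rim outlines in earlier pictures: bright pixels
for n,(x0,x1,y0,y1) in (("scene3",(250,282,245,270)),("side3",(283,318,235,265))):
    im=ld(n)["img"][y0:y1,x0:x1]; m=(im.min(2)>195); ys,xs=np.where(m); print(n,"bright x",xs.min()+x0,xs.max()+x0,"y",ys.min()+y0,ys.max()+y0)
    for r in range(y0,y1,2): 
        i=np.where(m[r-y0])[0]; print(r,(i.min()+x0,i.max()+x0) if len(i) else None,end="; ")
    print()
E
```

```text
scene 244 (np.int64(257), np.int64(272), 15)
scene 248 (np.int64(257), np.int64(272), 16)
scene 252 (np.int64(258), np.int64(272), 15)
scene 255 (np.int64(255), np.int64(272), 16)
side 232 (np.int64(295), np.int64(317), 19)
side 238 (np.int64(295), np.int64(311), 17)
side 243 (np.int64(294), np.int64(311), 18)
side 247 (np.int64(289), np.int64(310), 19)
scene 0.1 tcp axis px [[263.7821 255.383 ]] dx10mm [[2.394  2.2704]] dy10 [[ 3.2375 -1.7319]]
side 0.1 tcp axis px [[301.388  245.8722]] dx10mm [[ 4.601  -0.0079]] dy10 [[-0.2973 -2.5938]]
scene 0.13 tcp axis px [[263.5814 246.6177]] dx10mm [[2.4372 2.2613]] dy10 [[ 3.2979 -1.7213]]
side 0.13 tcp axis px [[301.9311 234.2404]] dx10mm [[ 4.6708 -0.0034]] dy10 [[-0.3066 -2.5297]]
scene load rim pred [[263.8432 258.4357]]
side load rim pred [[300.6694 250.2382]]
scene3 bright x 250 281 y 251 265
245 None; 247 None; 249 None; 251 (np.int64(262), np.int64(270)); 253 (np.int64(257), np.int64(273)); 255 (np.int64(256), np.int64(281)); 257 (np.int64(255), np.int64(281)); 259 (np.int64(254), np.int64(281)); 261 (np.int64(250), np.int64(278)); 263 (np.int64(258), np.int64(271)); 265 (np.int64(264), np.int64(268)); 267 None; 269 None; 
side3 bright x 285 317 y 235 264
235 (np.int64(296), np.int64(316)); 237 (np.int64(299), np.int64(314)); 239 None; 241 None; 243 None; 245 (np.int64(293), np.int64(307)); 247 (np.int64(290), np.int64(311)); 249 (np.int64(289), np.int64(311)); 251 (np.int64(288), np.int64(312)); 253 (np.int64(287), np.int64(312)); 255 (np.int64(286), np.int64(309)); 257 (np.int64(286), np.int64(306)); 259 (np.int64(285), np.int64(288)); 261 (np.int64(285), np.int64(317)); 263 (np.int64(285), np.int64(316));
```

>>> step_arm(deltas=[{"offset": [-0.004, -0.0015, 0.002], "rotation": [0, 0, 0], "jaw": 1}, {"offset": [-0.004, -0.0015, 0.004], "rotation": [0, 0, 0], "jaw": 1}, {"offset": [-0.004, -0.0015, 0.007], "rotation": [0, 0, 0], "jaw": 1}, {"offset": [-0.004, -0.0015, 0.01], "rotation": [0, 0, 0], "jaw": 1}, {"offset": [-0.004, -0.0015, 0.013], "rotation": [0, 0, 0], "jaw": 1}, {"offset": [-0.004, -0.0015, 0.016], "rotation": [0, 0, 0], "jaw": 1}, {"offset": [-0.004, -0.0015, 0.018], "rotation": [0, 0, 0], "jaw": 1}, {"offset": [-0.004, -0.0015, 0.018], "rotation": [0, 0, 0], "jaw": 1}, {"offset": [-0.004, -0.0015, 0.018], "rotation": [0, 0, 0], "jaw": 1}])

```text
t: 7.45
ee_pos: [0.4904, -0.0648, 0.1559]
tcp_rot: [-3.138, 0.001, 0.271]
wrist_force: [1.6, 0.7, -4.5]
gripper_width: 0.039
grip_force: 51.8
```

>>> step_arm(deltas=[{"offset": [0, 0, 0.003], "rotation": [0, 0, 0], "jaw": 1}, {"offset": [0, 0, 0.006], "rotation": [0, 0, 0], "jaw": 1}, {"offset": [0, 0, 0.009], "rotation": [0, 0, 0], "jaw": 1}, {"offset": [0, 0, 0.012], "rotation": [0, 0, 0], "jaw": 1}, {"offset": [0, 0, 0.014], "rotation": [0, 0, 0], "jaw": 1}, {"offset": [0, 0, 0.014], "rotation": [0, 0, 0], "jaw": 1}])

```text
t: 7.95
ee_pos: [0.4905, -0.0648, 0.142]
tcp_rot: [-3.139, 0.0, 0.271]
wrist_force: [4.1, 2.1, -3.7]
gripper_width: 0.0391
grip_force: 51.8
```

>>> step_arm(deltas=[{"offset": [0.0015, 0, 0.002], "rotation": [0, 0, 0], "jaw": 1}, {"offset": [0.0015, 0, 0.005], "rotation": [0, 0, 0], "jaw": 1}, {"offset": [0.0015, 0, 0.008], "rotation": [0, 0, 0], "jaw": 1}, {"offset": [0.0015, 0, 0.011], "rotation": [0, 0, 0], "jaw": 1}, {"offset": [0.0015, 0, 0.013], "rotation": [0, 0, 0], "jaw": 1}, {"offset": [0.0015, 0, 0.013], "rotation": [0, 0, 0], "jaw": 1}])

```text
t: 8.45
ee_pos: [0.4911, -0.0644, 0.1284]
tcp_rot: [-3.138, 0.002, 0.271]
wrist_force: [-0.2, -1.0, -2.5]
gripper_width: 0.0389
grip_force: 51.8
```

>>> step_arm(deltas=[{"offset": [0, 0, 0.002], "rotation": [0, 0, 0], "jaw": 1}, {"offset": [0, 0, 0.003], "rotation": [0, 0, 0], "jaw": 1}, {"offset": [0, 0, 0.004], "rotation": [0, 0, 0], "jaw": 1}, {"offset": [0, 0, 0.004], "rotation": [0, 0, 0], "jaw": 1}])

```text
t: 8.78
ee_pos: [0.4916, -0.0645, 0.1251]
tcp_rot: [-3.139, 0.001, 0.271]
wrist_force: [0.4, -0.3, -3.0]
gripper_width: 0.0393
grip_force: 51.8
```

>>> step_arm(deltas=[{"offset": [0, 0, 0.001], "rotation": [0, 0, 0], "jaw": 1}, {"offset": [0, 0, 0.003], "rotation": [0, 0, 0], "jaw": 1}, {"offset": [0, 0, 0.004], "rotation": [0, 0, 0], "jaw": 1}, {"offset": [0, 0, 0.004], "rotation": [0, 0, 0], "jaw": 1}])

```text
t: 9.12
ee_pos: [0.4931, -0.0652, 0.1244]
tcp_rot: [-3.141, -0.001, 0.272]
wrist_force: [-4.5, 0.1, 16.5]
gripper_width: 0.0387
grip_force: 53.6
```

>>> step_arm(deltas=[{"offset": [0, 0, -0.002], "rotation": [0, 0, 0], "jaw": -1}, {"offset": [0, 0, -0.002], "rotation": [0, 0, 0], "jaw": -1}, {"offset": [0, 0, -0.002], "rotation": [0, 0, 0], "jaw": -1}, {"offset": [0, 0, -0.002], "rotation": [0, 0, 0], "jaw": -1}, {"offset": [0, 0, -0.002], "rotation": [0, 0, 0], "jaw": -1}, {"offset": [0, 0, -0.002], "rotation": [0, 0, 0], "jaw": -1}, {"offset": [0, 0, -0.03], "rotation": [0, 0, 0], "jaw": -1}, {"offset": [0, 0, -0.06], "rotation": [0, 0, 0], "jaw": -1}, {"offset": [0, 0, -0.1], "rotation": [0, 0, 0], "jaw": -1}, {"offset": [0, 0, -0.14], "rotation": [0, 0, 0], "jaw": -1}, {"offset": [0, 0, -0.14], "rotation": [0, 0, 0], "jaw": -1}, {"offset": [0, 0, -0.14], "rotation": [0, 0, 0], "jaw": -1}])

```text
t: 10.12
ee_pos: [0.4937, -0.0653, 0.2645]
tcp_rot: [3.141, -0.005, 0.271]
wrist_force: [-0.5, 0.4, -0.6]
gripper_width: 0.0855
grip_force: 0.0
```

```bash
python3 - <<'E'
from h import *
from bench import *
np.set_printoptions(precision=4,suppress=True)
d=get_image("side"); e=get_image("scene"); c=get_image("wrist"); s=observe(); print(s["t"],s["ee_pos"],s["tcp_rot"],s["joint_pos"])
np.savez("wrist4.npz",**c)
f=lambda x:cv2.resize(x,(400,300),interpolation=cv2.INTER_CUBIC)
cv2.imwrite("pics/seated.png",np.vstack([np.hstack([f(e["img"][210:330,220:380]),f(d["img"][180:300,260:420])]),np.hstack([f(c["img"]),f(e["img"])])])[:,:,::-1])
M0=cur(s)
# grip knob: bar direction -45 -> closing along 45 / -135
for yaw in (-135,45): rel(M0,T(down(yaw),[*car,.25]))
E
```

```text
10.2667 [ 0.4911 -0.0646  0.2596] [-3.1373  0.003   0.2712] [-0.2913 -0.0986  1.8391  0.002   1.4059  1.0079]
off [0.0784 0.0015 0.0094] rot [-0.0004  0.0008  0.1682]
off [0.0784 0.0015 0.0094] rot [-0.0009 -0.0004 -0.3318]
```

View pics/seated.png

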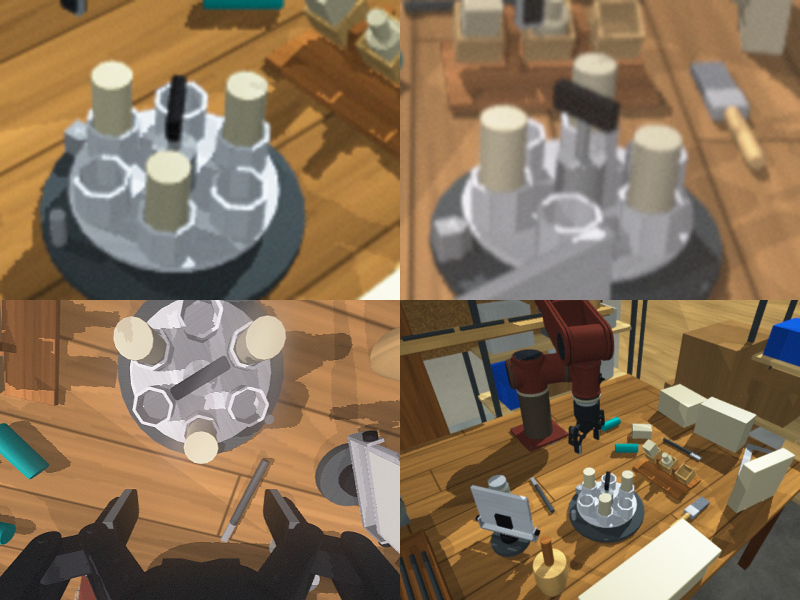

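The new core stands at the same height as cored_a and cored_b, in the cup at the block (scene crop (111,95)). Computing the knob pose from the wrist view.

```bash
python3 - <<'E'
from h import *
from bench import *
np.set_printoptions(precision=4,suppress=True)
c=ld("wrist4"); im=c["img"]; sub=im[65:160,225:340]; m=(sub.max(2)<110).astype(np.uint8)
m=cv2.morphologyEx(m,cv2.MORPH_OPEN,np.ones((5,5),np.uint8))
k=max(cv2.findContours(m,0,2)[0],key=cv2.contourArea); r=cv2.minAreaRect(k); b=cv2.boxPoints(r)+[225,65]; print(r,b)
W=np.array([onz(c,p,.163) for p in b]); print(W, W.mean(0))
for i in range(4): v=W[(i+1)%4]-W[i]; print(np.linalg.norm(v),np.degrees(np.arctan2(v[1],v[0])))
print("core top",onz(c,(200*1.4,147*1.4),.15))
E
```

```text
((44.37641143798828, 50.702247619628906), (20.245962142944336, 67.94586181640625), 57.9946174621582) [[235.2023 125.1236]
 [292.8202  89.1124]
 [303.5506 106.2809]
 [245.9326 142.2921]]
[[ 0.5478 -0.015   0.163 ]
 [ 0.5814 -0.0475  0.163 ]
 [ 0.5728 -0.0578  0.163 ]
 [ 0.5383 -0.0251  0.163 ]] [ 0.5601 -0.0364  0.163 ]
0.046765983505931336 -44.027753958850724
0.013414909938380664 -130.1754185898052
0.047546847315376804 136.56577997445223
0.013877678760085265 46.47995808454933
core top [ 0.4946 -0.0625  0.15  ]
```

>>> step_arm(deltas=[{"offset": [0.078, 0.001, 0], "rotation": [0, 0, 0.168], "jaw": 0}, {"offset": [0.078, 0.001, 0], "rotation": [0, 0, 0.168], "jaw": 0}, {"offset": [0.078, 0.001, 0], "rotation": [0, 0, 0.168], "jaw": 0}, {"offset": [0.078, 0.001, 0], "rotation": [0, 0, 0.168], "jaw": 0}, {"offset": [0.078, 0.001, 0], "rotation": [0, 0, 0.168], "jaw": 0}, {"offset": [0.078, 0.001, 0], "rotation": [0, 0, 0.168], "jaw": 0}, {"offset": [0.078, 0.001, 0], "rotation": [0, 0, 0.168], "jaw": 0}, {"offset": [0.078, 0.001, 0], "rotation": [0, 0, 0.168], "jaw": 0}, {"offset": [0.078, 0.001, 0], "rotation": [0, 0, 0.168], "jaw": 0}, {"offset": [0.078, 0.001, 0], "rotation": [0, 0, 0.168], "jaw": 0}, {"offset": [0.078, 0.001, 0], "rotation": [0, 0, 0.168], "jaw": 0}, {"offset": [0.078, 0.001, 0], "rotation": [0, 0, 0.168], "jaw": 0}])

```text
t: 11.27
ee_pos: [0.5668, -0.0448, 0.26]
tcp_rot: [3.141, 0.005, -0.782]
wrist_force: [0.2, -0.5, -0.6]
gripper_width: 0.0428
grip_force: 0.0
```

>>> step_arm(deltas=[{"offset": [0, 0, 0.03], "rotation": [0, 0, 0], "jaw": 0}, {"offset": [0, 0, 0.06], "rotation": [0, 0, 0], "jaw": 0}, {"offset": [0, 0, 0.085], "rotation": [0, 0, 0], "jaw": 0}, {"offset": [0, 0, 0.1], "rotation": [0, 0, 0], "jaw": 0}, {"offset": [0, 0, 0.107], "rotation": [0, 0, 0], "jaw": 0}, {"offset": [0, 0, 0.107], "rotation": [0, 0, 0], "jaw": 0}, {"offset": [0, 0, 0.107], "rotation": [0, 0, 0], "jaw": 1}, {"offset": [0, 0, 0.107], "rotation": [0, 0, 0], "jaw": 1}, {"offset": [0, 0, 0.107], "rotation": [0, 0, 0], "jaw": 1}, {"offset": [0, 0, 0.107], "rotation": [0, 0, 0], "jaw": 1}, {"offset": [0, 0, 0.107], "rotation": [0, 0, 0], "jaw": 1}], force=50)

```text
t: 12.18
ee_pos: [0.5688, -0.0445, 0.1562]
tcp_rot: [-3.138, -0.0, -0.784]
wrist_force: [3.1, 2.3, 4.5]
gripper_width: 0.0127
grip_force: 52.0
```

```bash
python3 - <<'E'
from bench import *
s=observe(); print(s)
E
```

```text
{'t': 12.1833, 'joint_pos': array([-0.21780488,  0.17308233,  1.76065486,  0.00302677,  1.20578615,
        2.13602638]), 'joint_velocities': array([ 3.58285455e-05, -7.68453065e-04, -1.33747374e-03, -1.11231161e-03,
        1.76639132e-03,  3.29378183e-05]), 'tau': array([-1.89284943e+00, -4.20989621e+01, -3.30200350e+01, -8.93727969e-01,
        5.60255516e-01, -4.23374164e-03]), 'ee_pos': array([ 0.5687899 , -0.04446251,  0.15621835]), 'tcp_rot': array([-3.13809563e+00, -2.30611088e-04, -7.84112846e-01]), 'wrist_force': array([3.05503144, 2.34235923, 4.4746596 ]), 'moment': array([ 0.34270744, -0.28736072,  0.09156915]), 'grip_force': 52.042425870895386, 'gripper_width': 0.012739948199939134}
```

>>> step_arm(deltas=[{"offset": [0, 0, 0], "rotation": [0, 0, -0.005], "jaw": 1}, {"offset": [0, 0, 0], "rotation": [0, 0, -0.012], "jaw": 1}, {"offset": [0, 0, 0], "rotation": [0, 0, -0.02], "jaw": 1}, {"offset": [0, 0, 0], "rotation": [0, 0, -0.028], "jaw": 1}, {"offset": [0, 0, 0], "rotation": [0, 0, -0.036], "jaw": 1}, {"offset": [0, 0, 0], "rotation": [0, 0, -0.044], "jaw": 1}, {"offset": [0, 0, 0], "rotation": [0, 0, -0.052], "jaw": 1}, {"offset": [0, 0, 0], "rotation": [0, 0, -0.06], "jaw": 1}, {"offset": [0, 0, 0], "rotation": [0, 0, -0.068], "jaw": 1}, {"offset": [0, 0, 0], "rotation": [0, 0, -0.075], "jaw": 1}, {"offset": [0, 0, 0], "rotation": [0, 0, -0.08], "jaw": 1}, {"offset": [0, 0, 0], "rotation": [0, 0, -0.083], "jaw": 1}])

```text
t: 13.18
ee_pos: [0.5695, -0.0431, 0.1562]
tcp_rot: [-3.136, -0.003, -0.261]
wrist_force: [7.5, 8.1, 3.5]
gripper_width: 0.013
grip_force: 51.9
```

>>> step_arm(deltas=[{"offset": [0, 0, 0], "rotation": [0, 0, -0.005], "jaw": 1}, {"offset": [0, 0, 0], "rotation": [0, 0, -0.012], "jaw": 1}, {"offset": [0, 0, 0], "rotation": [0, 0, -0.02], "jaw": 1}, {"offset": [0, 0, 0], "rotation": [0, 0, -0.028], "jaw": 1}, {"offset": [0, 0, 0], "rotation": [0, 0, -0.036], "jaw": 1}, {"offset": [0, 0, 0], "rotation": [0, 0, -0.044], "jaw": 1}, {"offset": [0, 0, 0], "rotation": [0, 0, -0.052], "jaw": 1}, {"offset": [0, 0, 0], "rotation": [0, 0, -0.06], "jaw": 1}, {"offset": [0, 0, 0], "rotation": [0, 0, -0.068], "jaw": 1}, {"offset": [0, 0, 0], "rotation": [0, 0, -0.075], "jaw": 1}, {"offset": [0, 0, 0], "rotation": [0, 0, -0.081], "jaw": 1}, {"offset": [0, 0, 0], "rotation": [0, 0, -0.084], "jaw": 1}])

```text
t: 14.18
ee_pos: [0.5696, -0.0416, 0.1562]
tcp_rot: [-3.136, -0.006, 0.268]
wrist_force: [6.0, 13.5, 2.8]
gripper_width: 0.0129
grip_force: 52.0
```

>>> step_arm(deltas=[{"offset": [0, 0, 0], "rotation": [0, 0, 0], "jaw": 0.2}, {"offset": [0, 0, 0], "rotation": [0, 0, 0], "jaw": 0.1}, {"offset": [0, 0, 0], "rotation": [0, 0, 0], "jaw": 0.1}, {"offset": [0, 0, 0], "rotation": [0, 0, 0], "jaw": 0.1}, {"offset": [0, 0, -0.02], "rotation": [0, 0, 0], "jaw": 0.1}, {"offset": [0, 0, -0.06], "rotation": [0, 0, 0], "jaw": 0.1}, {"offset": [0, 0, -0.1], "rotation": [0, 0, 0], "jaw": 0.1}, {"offset": [0, 0, -0.14], "rotation": [0, 0, 0], "jaw": 0.1}, {"offset": [0, 0, -0.18], "rotation": [0, 0, 0], "jaw": 0.1}, {"offset": [0, 0, -0.18], "rotation": [0, 0, 0], "jaw": 0.1}, {"offset": [0, 0, -0.18], "rotation": [0, 0, 0], "jaw": 0.1}, {"offset": [0, 0, -0.18], "rotation": [0, 0, 0], "jaw": 0.1}])

```text
t: 15.18
ee_pos: [0.5672, -0.0454, 0.3338]
tcp_rot: [-3.139, 0.001, 0.264]
wrist_force: [0.2, 0.3, -1.0]
gripper_width: 0.0387
grip_force: 0.0
```

```bash
python3 - <<'E'
from h import *
from bench import *
np.set_printoptions(precision=4,suppress=True)
s=observe(); print(s["t"],s["ee_pos"],s["tcp_rot"],s["joint_pos"])
d=get_image("side"); e=get_image("scene"); c=get_image("wrist")
for n,x in zip(("side5","scene5","wrist5"),(d,e,c)): np.savez(n+".npz",**x)
V=np.array([*view,.15])
for n,x in (("scene",e),("wrist",c)):
    q=proj(x,V)[0]; a,b=int(q[0]),int(q[1]); im=x["img"]; w=im[max(b-25,0):b+25,max(a-25,0):a+25].astype(int)
    m=((w[:,:,0]-w[:,:,2]>20)&(w[:,:,0]-w[:,:,1]<22)&(w.min(2)>140)).astype(np.uint8)
    k=cv2.findContours(m,0,2)[0]
    if k:
        k=max(k,key=cv2.contourArea); el=cv2.fitEllipse(k); p=np.array(el[0])+[max(a-25,0),max(b-25,0)]; print(n,"pred",q,"seen",p,el[1],onz(x,p,.15))
# knob direction in scene
q=proj(e,[*car,.149])[0]; print("knob",q)
M0=cur(s); L=np.array([.476,-.364])
rel(M0,T(M0[:3,:3],[.52,-.2,.36])); rel(M0,T(down(-54),[*L,.32]))
E
```

```text
15.1833 [ 0.5672 -0.0454  0.3338] [-3.1388  0.0013  0.2643] [-0.2195  0.0455  1.5605  0.0019  1.5381  1.0869]
scene pred [258.5356 262.4782] seen [259.8123 262.2871] (12.53617000579834, 16.587493896484375) [ 0.5493 -0.115   0.15  ]
wrist pred [342.32   220.6015] seen [338.2148 216.6716] (33.336063385009766, 46.207679748535156) [ 0.5511 -0.1119  0.15  ]
knob [288.6262 253.7185]
off [-0.086   0.1368 -0.0265] rot [-0. -0. -0.]
off [-0.1712  0.2838  0.0132] rot [-0.0005  0.0001 -0.0579]
```

>>> step_arm(deltas=[{"offset": [-0.057, 0.095, 0], "rotation": [0, 0, -0.019], "jaw": 0}, {"offset": [-0.171, 0.284, 0.003], "rotation": [0, 0, -0.058], "jaw": 0}, {"offset": [-0.171, 0.284, 0.003], "rotation": [0, 0, -0.058], "jaw": 0}, {"offset": [-0.171, 0.284, 0.003], "rotation": [0, 0, -0.058], "jaw": 0}, {"offset": [-0.171, 0.284, 0.003], "rotation": [0, 0, -0.058], "jaw": 0}, {"offset": [-0.171, 0.284, 0.003], "rotation": [0, 0, -0.058], "jaw": 0}, {"offset": [-0.171, 0.284, 0.003], "rotation": [0, 0, -0.058], "jaw": 0}, {"offset": [-0.171, 0.284, 0.003], "rotation": [0, 0, -0.058], "jaw": 0}, {"offset": [-0.171, 0.284, 0.003], "rotation": [0, 0, -0.058], "jaw": 0}, {"offset": [-0.171, 0.284, 0.003], "rotation": [0, 0, -0.058], "jaw": 0}, {"offset": [-0.171, 0.284, 0.003], "rotation": [0, 0, -0.058], "jaw": 0}, {"offset": [-0.171, 0.284, 0.003], "rotation": [0, 0, -0.058], "jaw": 0}])

```text
t: 16.33
ee_pos: [0.4771, -0.3625, 0.3298]
tcp_rot: [-3.137, -0.001, 0.63]
wrist_force: [0.4, -0.2, -0.2]
gripper_width: 0.0422
grip_force: 0.0
```

```bash
python3 - <<'E'
from h import *
from bench import *
np.set_printoptions(precision=4,suppress=True)
s=observe(); print(s["t"],s["ee_pos"],s["tcp_rot"],s["joint_pos"])
e=ld("scene5"); d=ld("side5"); c=get_image("wrist"); np.savez("wrist6.npz",**c)
f=lambda x:cv2.resize(x,(400,300),interpolation=cv2.INTER_CUBIC)
# wrist full on top-left large, scene/side panel crops
big=cv2.resize(c["img"],(480,360))
right=np.vstack([cv2.resize(e["img"][250:370,90:210],(320,300),interpolation=cv2.INTER_CUBIC),cv2.resize(d["img"][265:415,230:380],(320,300),interpolation=cv2.INTER_CUBIC)])
left=np.vstack([big,cv2.resize(e["img"][200:320,220:380],(480,240),interpolation=cv2.INTER_CUBIC)])
cv2.imwrite("pics/panel.png",np.hstack([left,right])[:,:,::-1])
E
```

```text
16.3333 [ 0.4771 -0.3625  0.3298] [-3.1369 -0.0006  0.6303] [-0.782   0.1219  1.4865  0.0014  1.5377  0.1584]
```

View pics/panel.png

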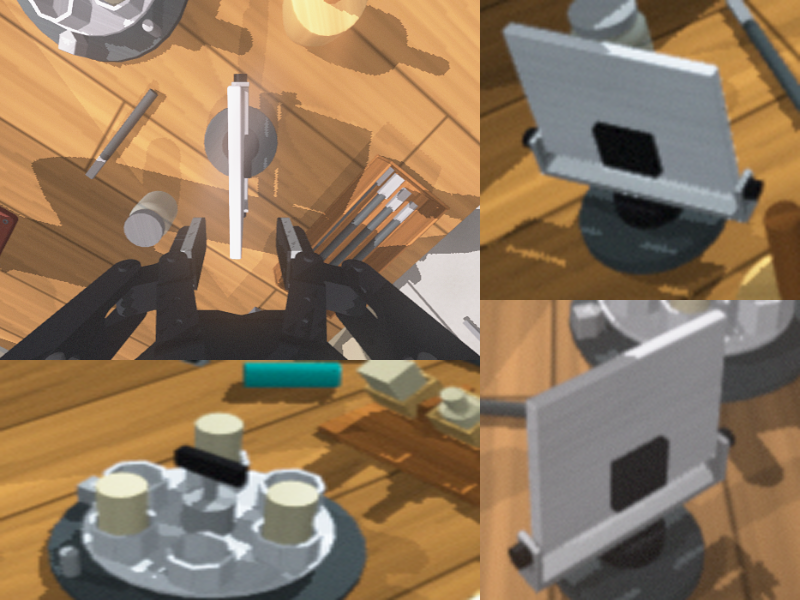

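The carousel now has the core at the pin (scene crop bottom-left, (123,490)). In the wrist view the panel's top edge runs from (234,85) to (236,258) in crop pixels, with the stand base at (241,143).

```bash
python3 - <<'E'
from h import *
from bench import *
np.set_printoptions(precision=4,suppress=True)
c=ld("wrist6"); k=560/480; g=lambda x,y:(x*k+.1,y*k+.1)
A=onz(c,g(234.5,86),.22); B=onz(c,g(235.5,258),.22); v=A-B; print(A,B,np.linalg.norm(v),np.degrees(np.arctan2(v[1],v[0])),"mid",(A+B)/2)
print("base",onz(c,g(241,143),.012),"radius pts",onz(c,g(205,143),.012),onz(c,g(277,143),.012))
print("hinge knob far",onz(c,g(240,77),.078), "near", onz(c,g(246,213),.078))
L=(onz(c,g(241,143),.012)[:2])
s=observe(); M0=cur(s); mid=(A+B)/2
th=np.degrees(np.arctan2(v[1],v[0])); rel(M0,T(down(th-90),[mid[0],mid[1],.32]))
for q in (L,(.476,-.364)):
    u_=np.array([.549,-.1155])-q; print("want facing",np.degrees(np.arctan2(u_[1],u_[0])),"now",th+90)
E
```

```text
[ 0.5418 -0.3077  0.22  ] [ 0.4037 -0.4081  0.22  ] 0.1707214928724567 36.04304534538369 mid [ 0.4727 -0.3579  0.22  ]
base [ 0.4739 -0.3635  0.012 ] radius pts [ 0.4375 -0.3137  0.012 ] [ 0.5102 -0.4131  0.012 ]
hinge knob far [ 0.5556 -0.3023  0.078 ] near [ 0.3981 -0.4288  0.078 ]
off [-0.0012 -0.0062  0.0102] rot [-0.0006 -0.0001  0.0003]
want facing 73.14405825414735 now 126.04304534538369
want facing 73.62918581613613 now 126.04304534538369
```

>>> step_arm(deltas=[{"offset": [-0.001, -0.006, 0.03], "rotation": [0, 0, 0], "jaw": 0}, {"offset": [-0.001, -0.006, 0.06], "rotation": [0, 0, 0], "jaw": 0}, {"offset": [-0.001, -0.006, 0.09], "rotation": [0, 0, 0], "jaw": 0}, {"offset": [-0.001, -0.006, 0.115], "rotation": [0, 0, 0], "jaw": 0}, {"offset": [-0.001, -0.006, 0.13], "rotation": [0, 0, 0], "jaw": 0}, {"offset": [-0.001, -0.006, 0.13], "rotation": [0, 0, 0], "jaw": 0}, {"offset": [-0.001, -0.006, 0.13], "rotation": [0, 0, 0], "jaw": 1}, {"offset": [-0.001, -0.006, 0.13], "rotation": [0, 0, 0], "jaw": 1}, {"offset": [-0.001, -0.006, 0.13], "rotation": [0, 0, 0], "jaw": 1}, {"offset": [-0.001, -0.006, 0.13], "rotation": [0, 0, 0], "jaw": 1}, {"offset": [-0.001, -0.006, 0.13], "rotation": [0, 0, 0], "jaw": 1}], force=50)

```text
t: 17.3
ee_pos: [0.4739, -0.3601, 0.2029]
tcp_rot: [3.14, -0.002, 0.63]
wrist_force: [4.4, 1.1, 3.9]
gripper_width: 0.0113
grip_force: 51.5
```

```bash
cat > sw.py <<'E'
from h import *
from bench import *
np.set_printoptions(precision=4,suppress=True)
s=observe(); M0=cur(s); print(s["t"],s["ee_pos"],s["tcp_rot"],s["wrist_force"],s["moment"],s["gripper_width"],s["grip_force"])
L=np.array([.474,-.3625,.078]); np.save("L.npy",L)
def about(Rw,c,M): G=T(Rw,c-Rw@c); return G@M
for a in (-17.5,-35,-52.5): rel(M0,about(Ro.from_euler("z",a,degrees=True).as_matrix(),L,M0))
E
python3 sw.py
```

```text
17.3 [ 0.4739 -0.3601  0.2029] [ 3.1396 -0.002   0.6296] [4.4149 1.0878 3.8686] [-0.3195 -0.797   0.0127] 0.011316078364028974 51.45484507083893
off [0.0005 0.0005 0.    ] rot [-0.0001 -0.0001  0.0486]
off [0.0009 0.0011 0.    ] rot [-0.0002 -0.0002  0.0972]
off [0.0011 0.0018 0.    ] rot [-0.0003 -0.0003  0.1458]
```

>>> step_arm(deltas=[{"offset": [0, 0, 0], "rotation": [0, 0, 0.006], "jaw": 1}, {"offset": [0, 0, 0], "rotation": [0, 0, 0.018], "jaw": 1}, {"offset": [0, 0, 0], "rotation": [0, 0, 0.032], "jaw": 1}, {"offset": [0.001, 0.001, 0], "rotation": [0, 0, 0.048], "jaw": 1}, {"offset": [0.001, 0.001, 0], "rotation": [0, 0, 0.064], "jaw": 1}, {"offset": [0.001, 0.001, 0], "rotation": [0, 0, 0.08], "jaw": 1}, {"offset": [0.001, 0.001, 0], "rotation": [0, 0, 0.096], "jaw": 1}, {"offset": [0.001, 0.001, 0], "rotation": [0, 0, 0.112], "jaw": 1}, {"offset": [0.001, 0.002, 0], "rotation": [0, 0, 0.126], "jaw": 1}, {"offset": [0.001, 0.002, 0], "rotation": [0, 0, 0.138], "jaw": 1}, {"offset": [0.001, 0.002, 0], "rotation": [0, 0, 0.146], "jaw": 1}, {"offset": [0.001, 0.002, 0], "rotation": [0, 0, 0.146], "jaw": 1}])

```text
t: 18.3
ee_pos: [0.4751, -0.3609, 0.2029]
tcp_rot: [-3.141, -0.001, -0.291]
wrist_force: [1.3, 0.8, 6.0]
gripper_width: 0.0114
grip_force: 52.1
```

```bash
cat > tl.py <<'E'
from h import *
from bench import *
np.set_printoptions(precision=4,suppress=True)
s=observe(); M0=cur(s); print(s["t"],s["ee_pos"],s["tcp_rot"],s["wrist_force"],s["moment"],s["gripper_width"],s["joint_pos"])
L=np.load("L.npy"); y=-M0[:3,1]; y[2]=0; n=y/np.linalg.norm(y); print("facing",np.degrees(np.arctan2(n[1],n[0])))
h=np.cross([0,0,1],n) # light y axis; positive tilt leans +z toward n
for a in (7,14,21,28.5):
    Rw=Ro.from_rotvec(h*np.radians(a)).as_matrix(); rel(M0,T(Rw,L-Rw@L)@M0)
E
python3 tl.py
```

```text
18.3 [ 0.4751 -0.3609  0.2029] [-3.1405 -0.0008 -0.2909] [1.2741 0.8329 5.9816] [ 0.2337 -0.2111 -0.122 ] 0.011367621054459055 [-0.7824  0.1883  1.6505  0.0014  1.3025  1.0789]
facing 73.33137165498262
off [-0.     -0.0152  0.0012] rot [-0.0194  0.     -0.    ]
off [-0.     -0.0302  0.0042] rot [-0.0389 -0.     -0.    ]
off [-0.     -0.0446  0.009 ] rot [-0.0583 -0.     -0.    ]
off [-0.     -0.0594  0.0161] rot [-0.0792 -0.     -0.0001]
```

>>> step_arm(deltas=[{"offset": [0, -0.0065, 0], "rotation": [-0.008, 0, 0], "jaw": 1}, {"offset": [0, -0.015, 0.001], "rotation": [-0.019, 0, 0], "jaw": 1}, {"offset": [0, -0.0227, 0.0025], "rotation": [-0.029, 0, 0], "jaw": 1}, {"offset": [0, -0.03, 0.004], "rotation": [-0.039, 0, 0], "jaw": 1}, {"offset": [0, -0.0375, 0.006], "rotation": [-0.0486, 0, 0], "jaw": 1}, {"offset": [0, -0.0446, 0.009], "rotation": [-0.058, 0, 0], "jaw": 1}, {"offset": [0, -0.0527, 0.0126], "rotation": [-0.0694, 0, 0], "jaw": 1}, {"offset": [0, -0.0594, 0.016], "rotation": [-0.079, 0, 0], "jaw": 1}, {"offset": [0, -0.0594, 0.016], "rotation": [-0.079, 0, 0], "jaw": 1}, {"offset": [0, -0.0594, 0.016], "rotation": [-0.079, 0, 0], "jaw": 1}])

```text
t: 19.13
ee_pos: [0.4921, -0.3033, 0.1871]
tcp_rot: [2.644, 0.001, -0.286]
wrist_force: [-1.8, 3.2, 8.1]
gripper_width: 0.0112
grip_force: 52.4
```

Tilt is 28.5° by the tool pose. Opening and backing off along the tool axis.

>>> step_arm(deltas=[{"offset": [0, 0, 0], "rotation": [0, 0, 0], "jaw": 0}, {"offset": [0, 0, 0], "rotation": [0, 0, 0], "jaw": 0}, {"offset": [0, 0, 0], "rotation": [0, 0, 0], "jaw": 0}, {"offset": [0, 0, 0], "rotation": [0, 0, 0], "jaw": 0}, {"offset": [0, 0, -0.02], "rotation": [0, 0, 0], "jaw": 0}, {"offset": [0, 0, -0.05], "rotation": [0, 0, 0], "jaw": 0}, {"offset": [0, 0, -0.09], "rotation": [0, 0, 0], "jaw": 0}, {"offset": [0, 0, -0.13], "rotation": [0, 0, 0], "jaw": 0}, {"offset": [0, 0, -0.16], "rotation": [0, 0, 0], "jaw": 0}, {"offset": [0, 0, -0.16], "rotation": [0, 0, 0], "jaw": 0}, {"offset": [0, 0, -0.16], "rotation": [0, 0, 0], "jaw": 0}])

```text
t: 20.05
ee_pos: [0.514, -0.2305, 0.3278]
tcp_rot: [2.647, -0.002, -0.287]
wrist_force: [0.1, 0.5, -0.6]
gripper_width: 0.0428
grip_force: 0.0
```

```bash
python3 - <<'E'
from h import *
from bench import *
np.set_printoptions(precision=4,suppress=True)
s=observe(); print(s["t"],s["ee_pos"],s["tcp_rot"],s["wrist_force"])
c=get_image("wrist"); e=get_image("scene"); d=get_image("side")
L=np.load("L.npy"); n=np.array([np.cos(np.radians(73.3)),np.sin(np.radians(73.3)),0]); h=np.cross([0,0,1],n)
for t in (24,30,36):
    a=np.radians(t); E=L+.142*(np.sin(a)*n+np.cos(a)*np.array([0,0,1]))
    print(t,E,[proj(x,np.array([E+h*.087,E-h*.087])).round(1).tolist() for x in (e,d,c)])
V=np.array([*view,.15])
for nm,x in (("scene",e),):
    q=proj(x,V)[0]; a,b=q.astype(int); w=x["img"][b-15:b+15,a-15:a+15].astype(int)
    m=((w[:,:,0]-w[:,:,2]>20)&(w[:,:,0]-w[:,:,1]<22)&(w.min(2)>140)).astype(np.uint8); k=cv2.findContours(m,0,2)[0]
    if k: k=max(k,key=cv2.contourArea); p=np.array(cv2.fitEllipse(k)[0])+[a-15,b-15]; print(nm,"core top",p,onz(x,p,.15))
# corners of bright panel quad: grey/white low-saturation blob in each view
for nm,x,box in (("scene",e,(90,230,230,370)),("side",d,(220,400,220,420))):
    x0,x1,y0,y1=box; w=x["img"][y0:y1,x0:x1].astype(int); m=((w.max(2)-w.min(2)<28)&(w.min(2)>120)).astype(np.uint8)
    m=cv2.morphologyEx(m,cv2.MORPH_OPEN,np.ones((3,3),np.uint8)); k=max(cv2.findContours(m,0,2)[0],key=cv2.contourArea)
    p=cv2.approxPolyDP(k,4,True).reshape(-1,2)+[x0,y0]; print(nm,cv2.contourArea(k),p.tolist())
E
```

```text
20.05 [ 0.514  -0.2305  0.3278] [ 2.6472 -0.0021 -0.2871] [ 0.1328  0.5332 -0.5648]
24 [ 0.4906 -0.3072  0.2077] [[[159.2, 240.4], [173.6, 298.8]], [[258.4, 266.6], [365.6, 285.8]], [[294.4, 282.3], [297.9, 99.3]]]
30 [ 0.4944 -0.2945  0.201 ] [[[165.9, 241.2], [181.1, 299.1]], [[260.9, 265.2], [366.1, 284.0]], [[279.7, 282.5], [280.1, 99.2]]]
36 [ 0.498  -0.2826  0.1929] [[[172.1, 242.5], [188.2, 300.0]], [[263.1, 264.8], [366.3, 283.2]], [[265.1, 281.8], [262.3, 99.2]]]
scene core top [259.7826 262.3445] [ 0.5494 -0.1151  0.15  ]
scene 2126.5 [[168, 241], [163, 241], [142, 288], [143, 298], [153, 288], [158, 303], [148, 323], [152, 346], [162, 346], [167, 322], [182, 301]]
side 14196.5 [[305, 220], [305, 228], [295, 231], [285, 265], [260, 268], [251, 338], [243, 351], [249, 347], [253, 370], [353, 391], [364, 289], [375, 272], [374, 240], [366, 245], [363, 238], [347, 239], [346, 227], [337, 229], [341, 262], [335, 270], [323, 270], [321, 236], [305, 235]]
```

```bash
python3 -c "
from bench import *
print(hand_in())"
```

```text
the job is handed in; nothing more can be done
None
```

I handed the job in at about 20 s on the robot's clock: core seated and released, carousel turned one click so the core stands at the viewing pin, and panel facing it at about 30° lean (from camera and arm readings; no verdict came back).

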